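# Lay a flanged sleeve in the deburring cradle

## Robot

A 6-joint arm with a two-finger parallel gripper is mounted at the origin on the work surface. World frame = base frame: x ahead of the robot, y to its left, z up, the work surface at z = 0. Lengths are in m, angles in rad, forces in N, time in s.
With the tool pointing down it reaches from about 0.275 to 0.775 m from the base axis. Payload 14.6 kg.
Tool frame: the origin (TCP) lies between the finger pads; the fingertips stand 25 mm ahead of it and the grasp point (between the pads) lies 6 mm ahead of it; z points along the fingers, y is the line along which they close (so a half turn about z gives the same grasp; the last joint's range is limited). The gripper opens to 85 mm and grips with 20 to 120 N. Pads are 22 mm wide; open, the fingers measure 114 mm over their backs; the gripper's body (76 mm by 85 mm) begins 54 mm behind the grasp point. The pads swing forward as they close: fully open they stand 13 mm farther back than shut.
Start: joints at [-1.502, 0.263, -0.048, 1.259, 0, 1.415], TCP at [0.117, -0.512, 0.235] pointing down, gripper open.
Joint ranges: [-2.65, 2.65], [-0.89, 1.7], [-1.18, 1.37], [-2.13, 2.11], [-1.35, 1.29], [-3.14, 3.14]. Speed limits (rad/s): [1.89, 1.89, 2.57, 2.79, 3.14, 3.14].

## Interface

Orientations are given as a unit quaternion [x, y, z, w].
In Python, from cell import robot, eyes, recognise, silhouettes, pinpoint gives the robot as it stands. The module is installed in compiled form; this text tells all that it offers.
- The arm moves only by the shell command python3 -m creep 'ROWS'. ROWS is JSON, a list of rows, each a list of 3 entries, a list of its own where there are three numbers: the opening, from 0 (shut) to 1 (fully open), then the shift along the world's x, y, z in m, then the turn, a rotation vector about the world's x, y, z in degrees. In form: [[fingers, [x, y, z], [wx, wy, wz]], ...]. A call has 1 to 12 rows; each row shifts and turns the commanded pose from where the row before left it; what a row does not reach is not made up. A row lasts 1/12 s, in which the tool goes at most 41.7 mm and 7.16 degrees, less where a joint would pass 70% of its speed; a pose out of reach is approached as far as the arm can. A call with a gripper value outside its range is refused whole. The fingers move at their own pace and stop on an object; the grip force is fixed at half the most. Time passes only in rows, so rows that do not move let the fingers close. It gives the time, the measured TCP pose, the force, the opening and the grip force at its end, in the units of the state.
- robot.get_state(): the state, without advancing time (a new reading comes with each control period).
- eyes.get_image(name): name is "side" or "top"; returns a dict with "frame" (420x560x3 uint8, red, green, blue), "depth" (420x560 float32, m along the optical axis (not along the pixel's ray), 0 where there is no reading), "K" (3x3 intrinsics, pixels), "D" ([k1, k2, p1, p2, k3] as OpenCV has them; the pictures are not rectified), "R" (3x3) and "t" (3): a world point X has camera coordinates R X + t. Camera axes: x right, y down, z forward; pixel columns grow to the right and rows downward; lengths in m; the calibration is good to about 2 mm. A picture is of the moment at which its call begins.
- robot.job_done(): hands the job in; it is judged then, once.
Trained networks look in a picture, given as the dict that the camera call returned (one of the last four; its "shot" number tells which), for a name from the list of things; names that differ only in an ending like _2 or _b are one class to them, and where a whole thing is asked for, a point or a joint stands for the part that bears it (a point fixed in the world has none). Each returns a list of dicts, best first, with "score" (0 to 1); they miss things now and then, are a little off and sometimes report something else, mostly with a low value. They report only what shows in the picture. A call takes as long as a camera call.
- recognise(picture, thing): "centre" ([column, row] in pixels, amid what is visible of it).
- silhouettes(picture, thing): "pixels" (420x560 bool, what is visible of it) and "centre" ([column, row] in pixels, amid what is visible of it).
- pinpoint(picture, thing): "centre" ([column, row] in pixels: a listed point, or the origin of a listed thing).
The state is a dict: "time_s": time; "joints": joint angles; "joint_velocities": joint speeds; "effort": joint torques, N m; "position": TCP position; "eef_rot": TCP orientation; "contact_force": force on the tool from outside, world axes, zero at the start; "torque": the same for the moment, N m; "grip_width": finger opening in m; "gripper_force": force on a finger pad.
Only numpy, scipy, OpenCV 4.12 (cv2) and the standard library are available. Lean on these libraries where they do the work, as an engineer would, in place of code of your own. Each camera call takes 0.05 s, during which the arm holds its last target. There are 200 camera calls.

## Task

Take the brass sleeve that stands upright on its flange among the clutter and lay it on its side in the blue V-cradle, flange end towards the red stop. Feel it home with a light push until the flange bears on the stop, then swing the orange keeper down onto it; set it down without dropping it and leave the bystanders where they are.

Things in the scene. Friction and masses are not known exactly. Their poses are not given: they have to be found in the camera images.
- sleeve: brass sleeve, 145 mm long, about 0.4 kg, upright at the start. Flange 60 mm diameter, 14 mm thick at its foot; above it a plain shaft of 40 mm diameter (ends closed, black bore marks). Origin: centre of the flange's end face; z runs along the sleeve from flange to plain end (up at the start). Centre of mass about 65 mm from the origin
- cradle: blue fixed cradle, origin on the bench under its axis, x towards the red stop, z up. Base 12 mm thick, 110 wide, x -88 to 128 mm. Two dark 90-degree V supports, 12 mm long, at x = 33 and -57 mm, hold a 40 mm shaft with its axis 70 mm above the bench at y = 0; they reach 28 mm to each side and end 6 mm below the axis, with a free gap between them. Keeper post 14 mm square at x 33, y 44
- stop: red stop plate across the cradle's +x end, 56 mm wide, 12 mm thick, top 84 mm above the bench; axes as the cradle's. Origin: on the base plate (12 mm above the bench), under the middle of the face that looks to -x. It is set differently each start (cradle x = 67 to 83 mm)
- stop_face (a point): point of the stop's face on the cradle's axis, 70 mm above the bench, axes as the cradle's; the middle of the flange's end face comes here when the sleeve is home
- keeper (a joint): hinge angle of the orange keeper arm in rad: 0 = level across the cradle with its rubber pad just on a seated sleeve, growing as it opens; about 1.57 = upright, up to 2.1 = leaning outwards. It starts open at 1.6 to 2.0; it stays where it is put (stiff hinge, about 1 to 2 N at the ball)
- keeper_hinge (a point): keeper's hinge on top of the post, at cradle x = 33, y = 44 mm, 100 mm above the bench, axis along the cradle's x. The arm is 14 mm wide, 8 thick, 78 long; shut, it points to the cradle's -y
- keeper_ball (a point): centre of the 20 mm orange ball on the keeper arm's end, 84 mm from the hinge axis
- oil: bystander: green bottle, 66 mm diameter, 200 mm tall, upright; origin centre of underside, z up
- casing: bystander: grey steel casing, 100 (x) by 60 (y) by 90 mm tall; origin centre of underside
- discs: bystander: blue stack of grinding discs, 115 mm diameter, 10 mm high, flat on the bench; origin centre of underside
- file: bystander: file with a yellow handle lying beside the cradle, 190 mm along its x (handle 26 mm diameter at -x, dark blade at +x), 26 mm high; origin on the bench below its middle

How it is judged:
By the outcome, as a careful person would: the job done as asked, in the order asked, and still so for the second after the job is handed in, with the robot touching nothing.
It also fails if it takes over 61 s, if anything falls off the work surface, if the arm or the gripper's body presses on something with over 40 N, if the wrist force passes 120 N, or if a joint passes its speed limit or range.

## Working session

There is one attempt and no reset: what is moved stays moved. The work goes in short steps, Python scripts to look and compute and a shell command to move; the robot and the scene stay as the last step left them, time stands still between calls to the robot, and variables do not carry over. Pictures are saved under pics/ and viewed, at most 10 in all, crops included, and the job is handed in when it is done.

```bash
mkdir -p pics; cat > h.py <<'E'
import numpy as np, cv2
from cell import robot, eyes, recognise, silhouettes, pinpoint
def ray(p,uv):
    n=cv2.undistortPoints(np.array([[uv]],float),p["K"],np.array(p["D"],float))[0,0]
    R=np.array(p["R"]);t=np.array(p["t"])
    return -R.T@t, R.T@np.array([n[0],n[1],1.])
def tri(p,a,q,b):
    o1,d1=ray(p,a);o2,d2=ray(q,b)
    s=np.linalg.lstsq(np.c_[d1,-d2],o2-o1,rcond=None)[0]
    x=o1+s[0]*d1;y=o2+s[1]*d2
    return (x+y)/2,np.linalg.norm(x-y)
def cloud(p,m):
    v,u=np.nonzero(m&(p["depth"]>0))
    n=cv2.undistortPoints(np.c_[u,v].astype(float)[:,None],p["K"],np.array(p["D"],float))[:,0]
    c=np.c_[n,np.ones(len(n))]*p["depth"][v,u][:,None]
    return (c-np.array(p["t"]))@np.array(p["R"])
def save(p,n): cv2.imwrite("pics/"+n,p["frame"][:,:,::-1])
E
python3 - <<'E'
from h import *
np.set_printoptions(precision=4,suppress=True)
s=eyes.get_image("side");t=eyes.get_image("top")
save(s,"s0.png");save(t,"t0.png")
for n in "sleeve cradle stop stop_face keeper_hinge keeper_ball oil casing discs file".split():
    a=pinpoint(s,n);b=pinpoint(t,n)
    print(n,[(np.round(k["centre"]),round(k["score"],2)) for k in a[:2]],[(np.round(k["centre"]),round(k["score"],2)) for k in b[:2]],end=' ')
    if a and b: print(*tri(s,a[0]["centre"],t,b[0]["centre"]))
    else: print()
for n in "sleeve cradle stop keeper oil casing discs file".split():
  for p in(s,t):
    m=silhouettes(p,n)
    if m:
        c=cloud(p,m[0]["pixels"]);print(n,round(m[0]["score"],2),len(c),np.percentile(c,[3,50,97],axis=0).round(3).tolist() if len(c) else '')
print(robot.get_state())
E
```

```text
sleeve [] [(array([372., 221.]), 0.97)] 
cradle [(array([229., 287.]), 0.8), (array([211., 282.]), 0.51)] [(array([173., 197.]), 0.84)] [0.5834 0.2476 0.0018] 0.00033765400381197266
stop [(array([211., 303.]), 0.91)] [(array([140., 200.]), 0.67)] [0.5785 0.3224 0.0113] 0.008416558429764083
stop_face [(array([212., 279.]), 0.64)] [(array([137., 196.]), 0.72)] [0.5792 0.3141 0.0709] 0.003433153249024178
keeper_hinge [] [(array([152., 213.]), 0.6)] 
keeper_ball [(array([250., 240.]), 0.81)] [(array([135., 226.]), 0.71)] [0.5056 0.2852 0.1783] 0.004604698620051979
oil [] [(array([380., 267.]), 0.97)] 
casing [(array([304., 227.]), 0.82)] [(array([318., 224.]), 0.78)] [ 0.5333 -0.0875  0.0002] 0.0032099340188930384
discs [(array([294., 192.]), 0.62)] [(array([401., 170.]), 0.64)] [ 0.6586 -0.2813 -0.0051] 0.007239512069147869
file [(array([188., 277.]), 0.66)] [(array([170., 152.]), 0.96), (array([143., 197.]), 0.71)] [ 0.6909  0.2585 -0.0021] 0.00038232063354935324
sleeve 0.94 457 [[0.525, -0.375, 0.002], [0.54, -0.192, 0.104], [0.629, -0.184, 0.147]]
sleeve 0.67 753 [[0.518, -0.237, -0.
[... 1069 characters left out ...]
, [0.702, -0.225, 0.014]]
file 0.62 615 [[0.673, 0.165, 0.007], [0.684, 0.25, 0.017], [0.699, 0.348, 0.027]]
file 0.95 891 [[0.673, 0.163, -0.003], [0.686, 0.239, 0.016], [0.703, 0.341, 0.027]]
{'time_s': 1.9, 'joints': array([-1.5023,  0.2631, -0.0483,  1.2594, -0.    ,  1.4155]), 'joint_velocities': array([-0.0015, -0.0001,  0.0012, -0.0013,  0.0004,  0.0004]), 'effort': array([  0.0013, -63.7432,  38.4767,   0.0012,  -0.    ,  -0.    ]), 'position': array([ 0.1165, -0.5119,  0.2351]), 'eef_rot': array([ 0.9937,  0.1117, -0.    , -0.    ]), 'contact_force': array([0.023 , 0.1772, 0.0251]), 'torque': array([-0.0136, -0.0187,  0.0769]), 'gripper_force': 0.0, 'grip_width': 0.0855253130715759}
```

View pics/s0.png

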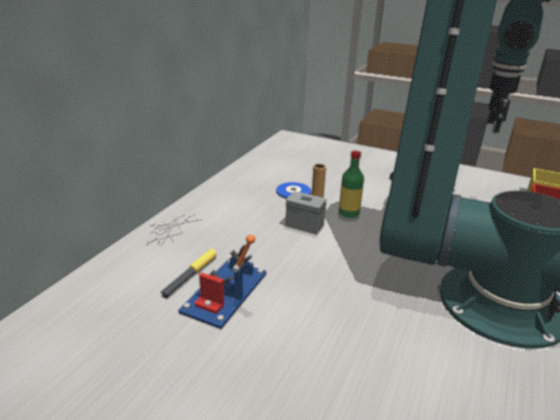

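View pics/t0.png

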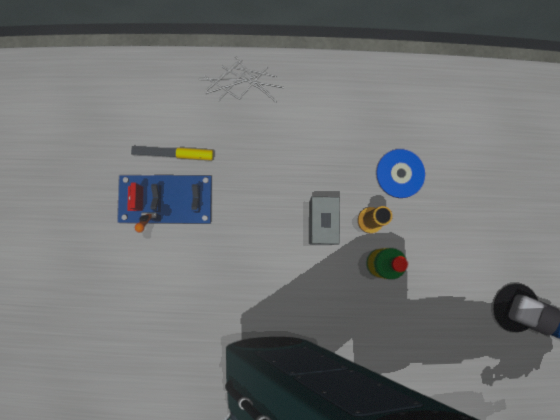

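The side view shows the sleeve at (319,180) between the oil bottle (352,190) and the casing (306,212), and the cradle with the red stop at (211,292) and the keeper ball at (250,239). In the top view the cradle's x runs to the left (world +y), the stop is at (134,196), and the sleeve's top is at (382,215).

Next I'll refine the sleeve axis, cradle yaw and stop face.

```bash
python3 - <<'E'
from h import *
from scipy.optimize import least_squares
np.set_printoptions(precision=4,suppress=True)
P=[eyes.get_image(n) for n in("side","top")]
def best(p,n): 
    m=silhouettes(p,n); return cv2.erode(m[0]["pixels"].astype(np.uint8),np.ones((2,2)))>0
for p in P:
    c=cloud(p,best(p,"sleeve")); k=(c[:,2]>.03)&(c[:,2]<.135)&(abs(c[:,1]+.2)<.04); d=c[k]
    f=least_squares(lambda q:np.hypot(d[:,0]-q[0],d[:,1]-q[1])-.02,[.545,-.205],loss="soft_l1",f_scale=.002)
    e=c[(c[:,2]>.138)&(abs(c[:,1]+.2)<.04)]; print("sleeve",f.x,len(d),"top",len(e),e.mean(0), (e.min(0)+e.max(0))/2)
    c=cloud(p,best(p,"cradle")); d=c[abs(c[:,2]-.012)<.005]
    print("cradle",cv2.minAreaRect(d[:,:2].astype(np.float32)*1000),len(d))
    c=cloud(p,best(p,"stop")); d=c[c[:,2]>.078]; print("stoptop",len(d),d.min(0),d.max(0),cv2.minAreaRect(d[:,:2].astype(np.float32)*1000))
    for z0,z1 in((.02,.07),(.03,.078)):
        d=c[(c[:,2]>z0)&(c[:,2]<z1)]
        if len(d): print(" stopface y pct",np.percentile(d[:,1],[5,25,50,75]))
# triangulate with recognised sleeve centre of silhouettes for height check
a,b=[recognise(p,"keeper_ball")[:1] for p in P]; a2,b2=[pinpoint(p,"keeper_ball")[:1] for p in P]
print(tri(P[0],a2[0]["centre"],P[1],b2[0]["centre"]))
for n in("stop_face","cradle","keeper_hinge","stop"):
    x=[pinpoint(p,n)[:1] for p in P]
    if all(x): print(n,tri(P[0],x[0][0]["centre"],P[1],x[1][0]["centre"]))
print("casing");
for p in P:
    c=cloud(p,best(p,"casing"));d=c[abs(c[:,2]-.09)<.006];print(cv2.minAreaRect(d[:,:2].astype(np.float32)*1000))
c=P[1]["frame"][140:240,100:420]; cv2.imwrite("pics/t1.png",cv2.resize(c[:,:,::-1],None,fx=2.5,fy=2.5))
E
```

```text
sleeve [ 0.5456 -0.2064] 291 top 72 [ 0.5409 -0.1965  0.1442] [ 0.5416 -0.2005  0.1434]
cradle ((578.5703735351562, 266.9234313964844), (109.43709564208984, 219.8871612548828), 0.3206057846546173) 1475
stoptop 102 [0.552  0.3167 0.078 ] [0.6033 0.3289 0.0862] ((577.8799438476562, 322.9222412109375), (51.383853912353516, 11.386533737182617), 3.9570205211639404)
 stopface y pct [0.3225 0.326  0.3272 0.3309]
 stopface y pct [0.3205 0.3255 0.3265 0.3274]
sleeve [ 0.5439 -0.2071] 167 top 274 [ 0.5424 -0.2049  0.1443] [ 0.5424 -0.2054  0.1437]Traceback (most recent call last):
  File "<stdin>", line 11, in <module>
  File "<stdin>", line 6, in best
IndexError: list index out of range
```

```bash
python3 -m creep '[[1,[0.02,0,0.035],[0,0,7]],[1,[0.02,0,0.035],[0,0,7]],[1,[0.02,0,0.035],[0,0,7]],[0.7,[0.033,0.022,0],[0,0,7]],[0.7,[0.033,0.022,0],[0,0,7]],[0.7,[0.033,0.022,0],[0,0,7]],[0.7,[0.033,0.022,0],[0,0,7]],[0.7,[0.033,0.022,0],[0,0,7]],[0.7,[0.033,0.022,0],[0,0,7]],[0.7,[0.033,0.022,0],[0,0,7]],[0.7,[0.033,0.022,0],[0,0,7]],[0.7,[0.033,0.022,0],[0,0,0.2]]]'; python3 -m creep '[[0.7,[0.009,0.024,0],[-7,0,0]],[0.7,[0.009,0.024,0],[-7,0,0]],[0.7,[0.009,0.024,0],[-7,0,0]],[0.7,[0.009,0.024,0],[-7,0,0]],[0.7,[0.009,0.024,0],[-7,0,0]],[0.7,[0.009,0.024,0],[-7,0,0]],[0.7,[0.009,0.024,0],[-7,0,0]],[0.7,[0.008,0.021,0],[-1,0,0]],[0.7,[0,0,0],[0,0,0]],[0.7,[0,0,0],[0,0,0]]]'
```

```text
time_s: 3.25
position: [0.4749, -0.3124, 0.3402]
eef_rot: [0.704, 0.71, -0.0, 0.0]
contact_force: [0.4, -0.5, -0.2]
grip_width: 0.0599
gripper_force: 0.0
time_s: 4.08
position: [0.5452, -0.1235, 0.3393]
eef_rot: [0.64, 0.642, -0.299, 0.299]
contact_force: [0.4, -0.2, 0.4]
grip_width: 0.06
gripper_force: 0.0
```

```bash
python3 - <<'E'
from h import *
from scipy.spatial.transform import Rotation as R
s=robot.get_state(); print(s["time_s"],s["position"],R.from_quat(s["eef_rot"]).as_matrix().round(3).tolist(),s["joints"].round(3),s["grip_width"])
p=eyes.get_image("top")
for n in("cradle","stop","casing"):
    m=silhouettes(p,n)
    if m:
        c=cloud(p,m[0]["pixels"])
        for z0,z1 in((.005,.018),(.078,.092)):
            d=c[(c[:,2]>z0)&(c[:,2]<z1)]
            if len(d)>9: print(n,z0,len(d),cv2.minAreaRect(d[:,:2].astype(np.float32)*1000))
for n in("stop_face","cradle","keeper_hinge","keeper_ball"):
    x=pinpoint(p,n)
    z={"stop_face":.07,"cradle":0,"keeper_hinge":.1,"keeper_ball":.178}[n]
    if x: o,d=ray(p,x[0]["centre"]); print(n,o+d*(z-o[2])/d[2])
E
```

```text
4.0833 [ 0.54524831 -0.12353599  0.33934737] [[-0.003, 1.0, 0.001], [0.643, 0.003, -0.766], [-0.766, -0.002, -0.643]] [ 0.02   0.315  0.037  1.315 -0.872  1.598] 0.059968767089019666
cradle 0.005 610 ((577.7545166015625, 353.31744384765625), (109.2985610961914, 43.5904426574707), 1.2732021808624268)
stop 0.078 155 ((578.4571533203125, 319.746337890625), (56.646949768066406, 13.889739036560059), 0.2613774240016937)
casing 0.078 111 ((543.1602172851562, -108.81129455566406), (25.679458618164062, 78.24217987060547), 61.965694427490234)
stop_face [0.57644321 0.31391126 0.07      ]
```

```bash
python3 -m creep '[[0.7,[0,0,-0.034],[0,0,0]],[0.7,[0,0,-0.034],[0,0,0]],[0.7,[0,0,-0.034],[0,0,0]],[0.7,[0,0,-0.034],[0,0,0]],[0.7,[-0.001,-0.001,-0.034],[0,0,0]],[0.7,[0,-0.015,-0.013],[0,0,0]],[0.7,[0,-0.015,-0.013],[0,0,0]],[0.7,[0,-0.015,-0.013],[0,0,0]],[0.7,[0,0,0],[0,0,0]]]'; python3 -m creep '[[0.7,[0,-0.008,-0.0065],[0,0,0]],[0.7,[0,-0.008,-0.0065],[0,0,0]],[0.7,[0,-0.008,-0.0065],[0,0,0]],[0.7,[0,-0.007,-0.0065],[0,0,0]],[0.7,[0,0,0],[0,0,0]],[0.7,[0,0,0],[0,0,0]]]'
python3 - <<'E'
from h import *
s=eyes.get_image("side");t=eyes.get_image("top")
c=np.hstack([cv2.resize(s["frame"][120:260,240:400],None,fx=2.5,fy=2.5),cv2.resize(t["frame"][150:290,280:440],None,fx=2.5,fy=2.5)])
cv2.imwrite("pics/g.png",c[:,:,::-1])
E
```

```text
time_s: 5.23
position: [0.5422, -0.1729, 0.1292]
eef_rot: [0.641, 0.641, -0.3, 0.298]
contact_force: [-1.7, -0.1, -0.3]
grip_width: 0.0597
gripper_force: 0.0
time_s: 5.73
position: [0.5434, -0.2019, 0.1055]
eef_rot: [0.641, 0.641, -0.299, 0.299]
contact_force: [1.3, 0.4, 1.4]
grip_width: 0.0598
gripper_force: 0.0
```

View pics/g.png

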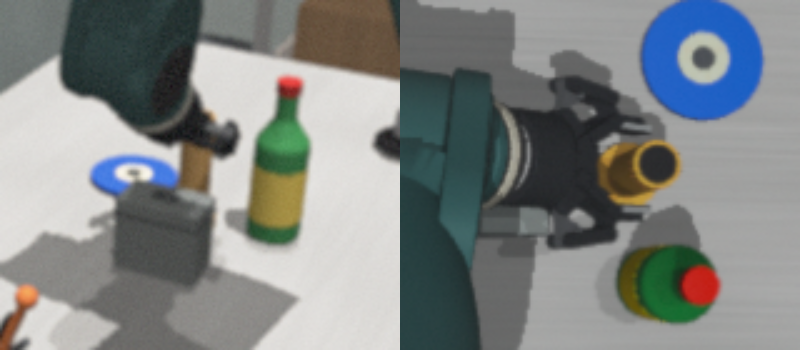

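The crop shows the fingers straddling the shaft, with the tips (about 648,130 and 640,215 in the right half) only a little past its axis and the casing and bottle clear. I'll go 6 mm deeper, then close and lift.

```bash
python3 -m creep '[[0.7,[0.0005,-0.005,-0.004],[0,0,0]],[0.6,[0,0,0],[0,0,0]],[0.5,[0,0,0],[0,0,0]],[0,[0,0,0],[0,0,0]],[0,[0,0,0],[0,0,0]],[0,[0,0,0],[0,0,0]],[0,[0,0,0],[0,0,0]],[0,[0,0,0],[0,0,0]],[0,[0,0,0],[0,0,0]]]'
```

```text
time_s: 6.58
position: [0.5444, -0.2069, 0.1014]
eef_rot: [0.641, 0.641, -0.299, 0.299]
contact_force: [3.5, 1.5, 5.0]
grip_width: 0.0379
gripper_force: 60.3
```

```bash
python3 -m creep '[[0,[0,0,0.003],[0,0,0]],[0,[0,0,0.01],[0,0,0]],[0,[0,0,0.025],[0,0,0]],[0,[0,0,0.03],[0,0,0]],[0,[0,0,0.032],[0,0,0]],[0,[0,0,0],[0,0,0]],[0,[0,0,0],[0,0,0]],[0,[0,0,0],[0,0,0]]]'
python3 - <<'E'
from h import *
s=eyes.get_image("side");t=eyes.get_image("top")
for p in (s,t):
    m=silhouettes(p,"sleeve")
    if m: 
        c=cloud(p,m[0]["pixels"]); c=c[np.linalg.norm(c[:,:2]-[.544,-.206],axis=1)<.06]; print(m[0]["score"],len(c),np.percentile(c,[3,50,97],axis=0).round(3).tolist())
c=np.hstack([cv2.resize(s["frame"][100:240,240:400],None,fx=2.5,fy=2.5),cv2.resize(t["frame"][150:290,280:440],None,fx=2.5,fy=2.5)])
cv2.imwrite("pics/l.png",c[:,:,::-1])
E
```

```text
time_s: 7.25
position: [0.5431, -0.2067, 0.1996]
eef_rot: [0.641, 0.642, -0.299, 0.298]
contact_force: [0.2, 0.5, -5.7]
grip_width: 0.0381
gripper_force: 61.2
0.88 519 [[0.518, -0.208, 0.103], [0.537, -0.189, 0.145], [0.56, -0.177, 0.206]]
0.97 568 [[0.524, -0.221, 0.11], [0.541, -0.197, 0.24], [0.565, -0.186, 0.245]]
```

View pics/l.png

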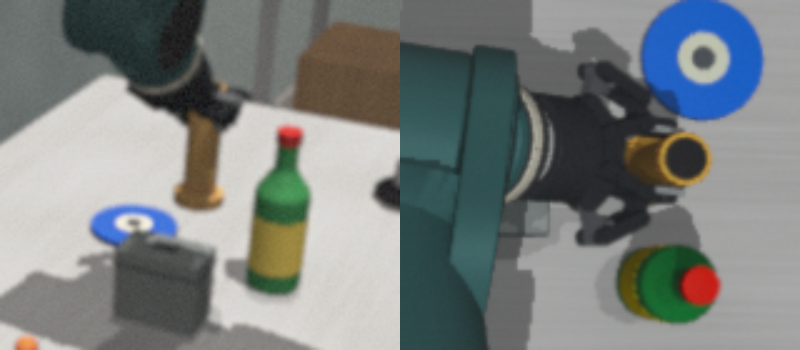

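The sleeve hangs vertical in the grip: flange at about (200,195) and fingers near the top, with nothing else disturbed. Now I'll turn it by 90° while moving to above the cradle.

```bash
python3 -m creep '[[0,[0,0.01,0.03],[0,0,0]],[0,[0,0.02,0.03],[5,0,0]],[0,[0.003,0.03,0.03],[7,0,0]],[0,[0.003,0.032,0],[7,0,0]],[0,[0.003,0.032,0],[7,0,0]],[0,[0.003,0.032,0],[7,0,0]],[0,[0.003,0.032,0],[7,0,0]],[0,[0.003,0.032,0],[7,0,0]],[0,[0.003,0.032,0],[7,0,0]],[0,[0.003,0.032,0],[7,0,0]],[0,[0.003,0.032,0],[7,0,0]],[0,[0.003,0.032,0],[7,0,0]]]'; python3 -m creep '[[0,[0.003,0.02,0],[7,0,0]],[0,[0.003,0.02,0],[7,0,0]],[0,[0.003,0.02,0],[1,0,0]],[0,[0.002,0.008,0],[0,0,0]],[0,[0,0,0],[0,0,0]],[0,[0,0,0],[0,0,0]],[0,[0,0,0],[0,0,0]]]'
cat > m.py <<'E'
from h import *
from scipy.spatial.transform import Rotation as R
np.set_printoptions(precision=4,suppress=True)
s=robot.get_state(); print(s["position"],R.from_quat(s["eef_rot"]).as_matrix().round(3).tolist(),s["joints"].round(3))
P=[eyes.get_image(n) for n in("side","top")]
print([tri(P[0],x[0][0]["centre"],P[1],x[1][0]["centre"]) for n in["sleeve","stop_face","keeper_ball","cradle"] for x in[[pinpoint(p,n) for p in P]] if all(x)])
for p in P:
    m=silhouettes(p,"sleeve")
    if m:
        c=cloud(p,m[0]["pixels"]); c=c[np.linalg.norm(c-s["position"],axis=1)<.14]
        print(len(c),np.percentile(c,[2,50,98],axis=0).round(4).tolist())
        # fit shaft: radius 20 cylinder, points between fingers and flange
        from scipy.optimize import least_squares
        d=c[(c[:,1]>s["position"][1]+.03)&(c[:,1]<s["position"][1]+.08)]
        if len(d)>20:
            f=least_squares(lambda q:np.hypot(d[:,0]-q[0]-q[2]*(d[:,1]-.25),d[:,2]-q[1]-q[3]*(d[:,1]-.25))-.02,[*s["position"][[0,2]],0,0],loss="soft_l1",f_scale=.002)
            print("axis x,z, slopes @y.25",f.x)
E
python3 m.py
```

```text
time_s: 8.45
position: [0.5745, 0.14, 0.289]
eef_rot: [0.69, 0.69, 0.153, -0.153]
contact_force: [0.5, -0.3, -6.8]
grip_width: 0.0379
gripper_force: 62.5
time_s: 9.03
position: [0.585, 0.2068, 0.2892]
eef_rot: [0.665, 0.666, 0.24, -0.239]
contact_force: [-0.7, -0.2, -5.5]
grip_width: 0.0377
gripper_force: 62.2
[0.585  0.2068 0.2892] [[-0.001, 1.0, 0.0], [0.77, 0.001, 0.638], [0.638, 0.001, -0.77]] [-0.093  0.39   0.113  1.37   0.688  1.45 ]
[(array([0.587 , 0.3056, 0.2858]), np.float64(0.00020968265046531149)), (array([0.5843, 0.3142, 0.0642]), np.float64(0.008058902299403935)), (array([0.5074, 0.2795, 0.173 ]), np.float64(0.0017473643823169875)), (array([0.5801, 0.2475, 0.004 ]), np.float64(0.006423084876572098))]
1199 [[0.5567, 0.1821, 0.2643], [0.5755, 0.2991, 0.2995], [0.608, 0.3097, 0.3167]]
axis x,z, slopes @y.25 [ 0.585   0.2888  0.0178 -0.0213]
1756 [[0.5594, 0.18, 0.2877], [0.5819, 0.251, 0.3055], [0.6061, 0.3054, 0.3168]]
axis x,z, slopes @y.25 [ 0.5841  0.2876  0.0109 -0.0203]
```

```bash
python3 -m creep '[[0,[-0.002,0,-0.035],[0.4,0,0]],[0,[-0.002,0,-0.035],[0.4,0,0]],[0,[-0.002,-0.001,-0.035],[0.2,0,0]],[0,[0,0,-0.033],[0,0,0]],[0,[0,0,-0.03],[0,0,0]],[0,[0,0,-0.02],[0,0,0]],[0,[0,0,-0.01],[0,0,0]],[0,[0,0,0],[0,0,0]],[0,[0,0,0],[0,0,0]]]'; python3 m.py
```

```text
time_s: 10.38
position: [0.5794, 0.2062, 0.0919]
eef_rot: [0.663, 0.663, 0.246, -0.246]
contact_force: [0.5, -0.2, -4.3]
grip_width: 0.0378
gripper_force: 62.2
[0.5794 0.2062 0.0919] [[-0.001, 1.0, 0.0], [0.758, 0.0, 0.652], [0.652, 0.001, -0.758]] [-0.102  0.514 -0.259  0.885  0.706  1.436]
[(array([0.5798, 0.3009, 0.0951]), np.float64(0.0015065410571803671)), (array([0.5823, 0.3091, 0.062 ]), np.float64(9.510031842533212e-05)), (array([0.5406, 0.3334, 0.0338]), np.float64(0.05120001833033809)), (array([0.5788, 0.2489, 0.0064]), np.float64(0.006871823425102807))]
960 [[0.5503, 0.1744, 0.0752], [0.5726, 0.2822, 0.1075], [0.605, 0.3087, 0.1221]]
axis x,z, slopes @y.25 [0.5793 0.0924 0.0091 0.0173]
1222 [[0.5545, 0.1783, 0.0883], [0.5765, 0.2492, 0.109], [0.6034, 0.3038, 0.1218]]
axis x,z, slopes @y.25 [0.5783 0.0912 0.0193 0.0052]
```

```bash
python3 -m creep '[[0,[0,0,-0.008],[-0.4,0,0]],[0,[0,0,-0.007],[0,0,0]],[0,[0,0,0],[0,0,0]],[0,[0,0,0],[0,0,0]]]';python3 -m creep '[[0,[0,0,-0.002],[0,0,0]],[0,[0,0,-0.001],[0,0,0]],[0,[0,0,0],[0,0,0]]]';python3 -m creep '[[0,[0,0,-0.001],[0,0,0]],[0,[0,0,-0.001],[0,0,0]],[0,[0,0,0],[0,0,0]]]'
```

```text
time_s: 11.32
position: [0.5786, 0.2063, 0.0755]
eef_rot: [0.664, 0.664, 0.243, -0.244]
contact_force: [0.1, -0.5, -5.1]
grip_width: 0.0379
gripper_force: 62.4
time_s: 11.57
position: [0.5795, 0.2062, 0.0735]
eef_rot: [0.664, 0.664, 0.244, -0.243]
contact_force: [1.6, -0.3, -2.2]
grip_width: 0.0378
gripper_force: 62.9
time_s: 11.82
position: [0.5803, 0.2064, 0.0724]
eef_rot: [0.663, 0.664, 0.245, -0.243]
contact_force: [4.1, -0.4, 7.7]
grip_width: 0.0374
gripper_force: 63.6
```

```bash
python3 -m creep '[[0,[0.001,0,0],[0,0,0]],[0,[0,0,0],[0,0,0]],[0,[0,0,0],[0,0,0]]]';python3 -m creep '[[0,[0.001,0,-0.001],[0,0,0]],[0,[0,0,0],[0,0,0]],[0,[0,0,0],[0,0,0]]]'; python3 m.py; python3 - <<'E'
from h import *
s=eyes.get_image("side");t=eyes.get_image("top")
c=np.hstack([cv2.resize(s["frame"][190:330,170:310],None,fx=2.8,fy=2.8,interpolation=2),cv2.resize(t["frame"][130:270,100:240],None,fx=2.8,fy=2.8,interpolation=2)])
cv2.imwrite("pics/p.png",c[:,:,::-1])
E
```

```text
time_s: 12.07
position: [0.5808, 0.2063, 0.0719]
eef_rot: [0.663, 0.664, 0.245, -0.243]
contact_force: [5.3, 0.7, 6.7]
grip_width: 0.0378
gripper_force: 63.2
time_s: 12.32
position: [0.5817, 0.2063, 0.0709]
eef_rot: [0.663, 0.664, 0.245, -0.243]
contact_force: [3.1, -0.9, 7.3]
grip_width: 0.0378
gripper_force: 63.5
[0.5817 0.2063 0.0709] [[-0.002, 1.0, 0.002], [0.762, 0.0, 0.648], [0.648, 0.002, -0.762]] [-0.099  0.537 -0.28   0.836  0.701  1.441]
[(array([0.5829, 0.3033, 0.0706]), np.float64(0.0003779724077823224)), (array([0.5823, 0.3127, 0.065 ]), np.float64(0.012588942528385962)), (array([0.5036, 0.2872, 0.1753]), np.float64(0.0027104877943542717))]
664 [[0.5526, 0.179, 0.0684], [0.5754, 0.2759, 0.0891], [0.6016, 0.3088, 0.1003]]
axis x,z, slopes @y.25 [ 0.5815  0.0712 -0.0003 -0.0023]
1455 [[0.5217, 0.202, 0.0017], [0.553, 0.2632, 0.0116], [0.6347, 0.3217, 0.1522]]
axis x,z, slopes @y.25 [ 0.5734  0.0133 -0.2196  1.0847]
```

View pics/p.png

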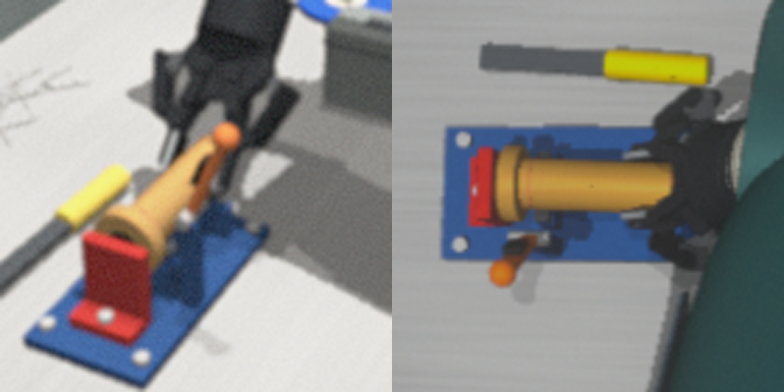

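The sleeve lies level over the supports, its flange (left crop 130,235; right crop 510,183) just short of the red stop. Now the gentle push along +y.

```bash
python3 -m creep '[[0,[0.0005,0.001,-0.0005],[0,0,0]],[0,[0,0.001,0],[0,0,0]],[0,[0,0.001,0],[0,0,0]],[0,[0,0,0],[0,0,0]]]';python3 -m creep '[[0,[0,0.001,0],[0,0,0]],[0,[0,0.001,0],[0,0,0]],[0,[0,0,0],[0,0,0]]]';python3 -m creep '[[0,[0,0.001,0],[0,0,0]],[0,[0,0,0],[0,0,0]]]'
```

```text
time_s: 13.35
position: [0.5825, 0.2083, 0.0703]
eef_rot: [0.664, 0.664, 0.244, -0.242]
contact_force: [2.6, -11.4, 9.7]
grip_width: 0.0379
gripper_force: 64.1
time_s: 13.6
position: [0.5826, 0.2103, 0.0703]
eef_rot: [0.664, 0.664, 0.244, -0.242]
contact_force: [2.6, -12.1, 8.1]
grip_width: 0.0378
gripper_force: 64.0
time_s: 13.77
position: [0.5826, 0.2113, 0.0702]
eef_rot: [0.664, 0.664, 0.244, -0.242]
contact_force: [3.3, -12.0, 9.6]
grip_width: 0.0377
gripper_force: 64.1
```

```bash
python3 -m creep '[[0,[0,0,0.0005],[0,0,0]],[0,[0,0.001,0],[0,0,0]],[0,[0,0,0],[0,0,0]]]';python3 -m creep '[[0,[0,0.001,0],[0,0,0]],[0,[0,0,0],[0,0,0]]]'
```

```text
time_s: 14.02
position: [0.5824, 0.2124, 0.0705]
eef_rot: [0.664, 0.664, 0.244, -0.242]
contact_force: [3.2, -9.4, 6.3]
grip_width: 0.038
gripper_force: 63.7
time_s: 14.18
position: [0.5824, 0.2134, 0.0705]
eef_rot: [0.664, 0.664, 0.244, -0.242]
contact_force: [2.8, -9.1, 5.9]
grip_width: 0.0373
gripper_force: 63.8
```

```bash
python3 -m creep '[[0,[0,0.001,0],[0,0,0]],[0,[0,0,0],[0,0,0]]]';python3 -m creep '[[0,[0,0.001,0],[0,0,0]],[0,[0,0,0],[0,0,0]]]';python3 m.py
```

```text
time_s: 14.35
position: [0.5825, 0.2137, 0.0704]
eef_rot: [0.664, 0.664, 0.244, -0.242]
contact_force: [2.1, -17.5, 9.5]
grip_width: 0.0376
gripper_force: 64.7
time_s: 14.52
position: [0.5826, 0.2138, 0.0703]
eef_rot: [0.664, 0.664, 0.243, -0.241]
contact_force: [-0.5, -28.4, 11.9]
grip_width: 0.0379
gripper_force: 65.5
[0.5826 0.2138 0.0703] [[-0.001, 1.0, 0.003], [0.765, -0.001, 0.643], [0.643, 0.002, -0.765]] [-0.084  0.535 -0.283  0.82   0.696  1.463]
[(array([0.5809, 0.3079, 0.0718]), np.float64(9.392130604476207e-05)), (array([0.5851, 0.3068, 0.061 ]), np.float64(0.003316543577721952)), (array([0.5037, 0.2881, 0.1787]), np.float64(0.0050177060113733565)), (array([ 0.5821,  0.2457, -0.0058]), np.float64(0.009083148748405653))]
660 [[0.5542, 0.1811, 0.0645], [0.5758, 0.2733, 0.0892], [0.6025, 0.3159, 0.1009]]
axis x,z, slopes @y.25 [ 0.5825  0.0714 -0.0179 -0.0135]
1122 [[0.5582, 0.1877, 0.0709], [0.5795, 0.259, 0.0871], [0.6036, 0.3109, 0.1004]]
axis x,z, slopes @y.25 [ 0.5807  0.0694 -0.0017  0.0068]
```

The flange is on the stop: the TCP stays at y 0.2138 while the force rises. I'll ease off the push, release, and back out along the tool axis.

```bash
python3 -m creep '[[0,[0,-0.001,0],[0,0,0]],[0,[0,0,0],[0,0,0]]]'; python3 -m creep '[[0.5,[0,0,0],[0,0,0]],[0.6,[0,0,0],[0,0,0]],[0.8,[0,0,0],[0,0,0]],[0.8,[0,0,0],[0,0,0]],[0.8,[0,0,0],[0,0,0]]]';  python3 -m creep '[[0.8,[0,-0.007,0.008],[0,0,0]],[0.8,[0,-0.013,0.015],[0,0,0]],[0.8,[0,-0.02,0.024],[0,0,0]],[0.8,[0,-0.02,0.024],[0,0,0]],[0.8,[0,-0.02,0.024],[0,0,0]],[0.8,[0,-0.02,0.024],[0,0,0]],[0,[0,0,0.03],[-7,0,0]],[0,[0,0,0.03],[-7,0,0]],[0,[0,0,0.02],[-7,0,0]],[0,[0,0,0],[-7,0,0]],[0,[0,0,0],[-7,0,0]],[0,[0,0,0],[-5,0,0]]]'
python3 m.py; python3 - <<'E'
from h import *
s=eyes.get_image("side");t=eyes.get_image("top")
c=np.hstack([cv2.resize(s["frame"][190:330,170:310],None,fx=2.8,fy=2.8,interpolation=2),cv2.resize(t["frame"][130:270,100:240],None,fx=2.8,fy=2.8,interpolation=2)])
cv2.imwrite("pics/q.png",c[:,:,::-1])
E
```

```text
time_s: 15.28
position: [0.5825, 0.2137, 0.0704]
eef_rot: [0.664, 0.664, 0.244, -0.242]
contact_force: [2.4, -17.3, 6.9]
grip_width: 0.0383
gripper_force: 63.8
time_s: 15.7
position: [0.5812, 0.2154, 0.07]
eef_rot: [0.664, 0.664, 0.244, -0.244]
contact_force: [0.8, 0.6, 0.5]
grip_width: 0.0683
gripper_force: 0.0
time_s: 16.7
position: [0.5817, 0.1158, 0.2708]
eef_rot: [0.707, 0.708, 0.001, 0.002]
contact_force: [0.5, 0.4, -0.4]
grip_width: 0.0
gripper_force: 0.0
[0.5817 0.1158 0.2708] [[-0.001, 1.0, 0.004], [1.0, 0.001, -0.001], [-0.001, 0.004, -1.0]] [ 0.06   0.375  0.215  1.407 -0.001  1.629]
[]Traceback (most recent call last):
  File "m.py", line 11, in <module>
    print(len(c),np.percentile(c,[2,50,98],axis=0).round(4).tolist())
                 ~~~~~~~~~~~~~^^^^^^^^^^^^^^^^^^^^
    return _quantile_unchecked(
        a, q, axis, out, overwrite_input, method, keepdims, weights)
    return _ureduce(a,
                    func=_quantile_ureduce_func,
    ...<5 lines>...
                    overwrite_input=overwrite_input,
                    method=method)
    r = func(a, **kwargs)
    result = _quantile(arr,
                       quantiles=q,
    ...<2 lines>...
                       out=out,
                       weights=wgt)
    slices_having_nans = np.isnan(arr[-1, ...])
                                  ~~~^^^^^^^^^
IndexError: index -1 is out of bounds for axis 0 with size 0
```

View pics/q.png

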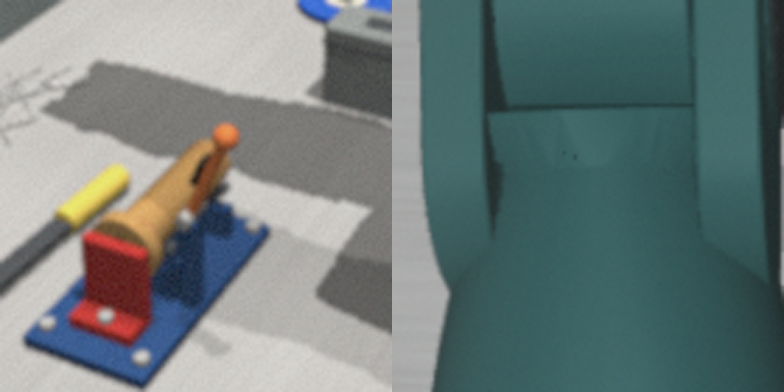

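The left crop shows the sleeve seated with the flange behind the stop (120,235) and the keeper still open, ball at (225,137). The right crop is hidden by the arm. Now I'll go outside the ball with the fingers shut.

```bash
python3 -m creep '[[0,[-0.024,0.033,0],[0,0,0]],[0,[-0.024,0.033,0],[0,0,0]],[0,[-0.024,0.033,0],[0,0,0]],[0,[-0.024,0.033,0],[0,0,0]],[0,[-0.026,0.035,0],[0,0,0]],[0,[0,0,-0.027],[0,0,0]],[0,[0,0,-0.027],[0,0,0]],[0,[0,0,-0.027],[0,0,0]],[0,[0,0,0],[0,0,0]],[0,[0,0,0],[0,0,0]]]'; python3 - <<'E'
from h import *
np.set_printoptions(precision=4,suppress=True)
s=eyes.get_image("side");t=eyes.get_image("top")
for n in("keeper_ball","keeper_hinge","sleeve"):
    x=[pinpoint(p,n) for p in(s,t)]; print(n,[len(i) for i in x], tri(s,x[0][0]["centre"],t,x[1][0]["centre"]) if all(x) else '')
c=np.hstack([cv2.resize(s["frame"][190:330,170:310],None,fx=2.8,fy=2.8,interpolation=2),cv2.resize(t["frame"][130:270,100:240],None,fx=2.8,fy=2.8,interpolation=2)])
cv2.imwrite("pics/k.png",c[:,:,::-1])
E
```

```text
time_s: 18.18
position: [0.4601, 0.2804, 0.188]
eef_rot: [0.707, 0.707, 0.001, -0.002]
contact_force: [0.4, -0.5, 0.5]
grip_width: -0.0
gripper_force: 0.0
keeper_ball [3, 1] (array([0.5075, 0.2814, 0.1727]), np.float64(0.005794377461438856))
keeper_hinge [1, 2] (array([0.5367, 0.281 , 0.1056]), np.float64(0.003994455049571761))
sleeve [1, 1] (array([0.5828, 0.3106, 0.061 ]), np.float64(0.0005029263238291857))
```

View pics/k.png

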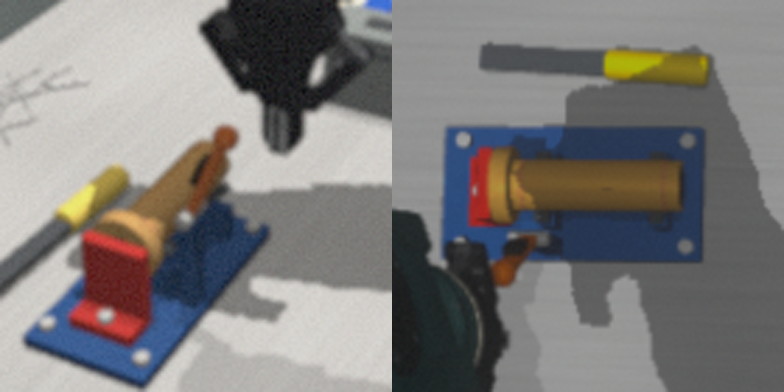

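The top view shows the flange against the stop. The shut fingertips (side crop 280,140) are outside the ball (225,137).

```bash
python3 -m creep '[[0,[0.01,0.002,0],[0,0,0]],[0,[0.01,0,0],[0,0,0]],[0,[0.008,0,0],[0,0,0]],[0,[0.008,0,0],[0,0,0]],[0,[0.008,0,0],[0,0,0]]]'; python3 -m creep '[[0,[0.008,0,0],[0,0,0]],[0,[0.008,0,0],[0,0,0]],[0,[0.008,0,0],[0,0,0]],[0,[0.008,0,0],[0,0,0]],[0,[0.008,0,0],[0,0,0]],[0,[0.008,0,0],[0,0,0]]]'; python3 - <<'E'
from h import *
s=eyes.get_image("side");t=eyes.get_image("top")
for n in("keeper_ball",):
    x=[pinpoint(p,n) for p in(s,t)]; print(n,[len(i) for i in x], tri(s,x[0][0]["centre"],t,x[1][0]["centre"]) if all(x) else [ (i[0]["centre"],i[0]["score"]) for i in x if i])
    if x[0]: o,d=ray(s,x[0][0]["centre"]); print(o+d*(.282-o[1])/d[1])
E
```

```text
time_s: 19.0
position: [0.5054, 0.2829, 0.1896]
eef_rot: [0.707, 0.707, 0.003, -0.002]
contact_force: [-15.4, -1.4, 47.0]
grip_width: -0.0001
gripper_force: 20.9
time_s: 19.5
position: [0.5534, 0.2825, 0.1877]
eef_rot: [0.707, 0.707, 0.002, -0.002]
contact_force: [-1.2, -0.1, -0.4]
grip_width: 0.0002
gripper_force: 0.3
keeper_ball [1, 1] (array([0.56545698, 0.28544575, 0.17782418]), np.float64(0.004320725794781652))
[0.5702252  0.282      0.17496225]
```

```bash
python3 -m creep '[[0,[-0.003,0,0.008],[0,0,0]],[0,[0,0,0.008],[0,0,0]],[0,[0.003,0,0],[0,0,0]],[0,[0.006,0,-0.0025],[0,0,0]],[0,[0.006,0,-0.0035],[0,0,0]],[0,[0.006,0,-0.004],[0,0,0]]]'; python3 -m creep '[[0,[0.006,0,-0.005],[0,0,0]],[0,[0.005,0,-0.005],[0,0,0]],[0,[0,0,0],[0,0,0]]]'; python3 - <<'E'
from h import *
s=eyes.get_image("side");t=eyes.get_image("top")
x=[pinpoint(p,"keeper_ball") for p in(s,t)]; print([len(i) for i in x], tri(s,x[0][0]["centre"],t,x[1][0]["centre"]) if all(x) else '')
if x[0]: o,d=ray(s,x[0][0]["centre"]); print(o+d*(.282-o[1])/d[1])
E
```

```text
time_s: 20.2
position: [0.5714, 0.2826, 0.1937]
eef_rot: [0.707, 0.707, 0.002, -0.002]
contact_force: [-0.0, -0.3, -1.1]
grip_width: -0.0001
gripper_force: 0.0
time_s: 20.45
position: [0.5859, 0.2828, 0.1852]
eef_rot: [0.707, 0.707, 0.005, 0.0]
contact_force: [11.2, -0.1, 17.6]
grip_width: -0.0001
gripper_force: 8.3
[1, 1] (array([0.58355723, 0.28422291, 0.16786817]), np.float64(0.0024179434930909284))
[0.58648016 0.282      0.1660223 ]
```

```bash
python3 - <<'E'
from h import *
s=eyes.get_image("side");t=eyes.get_image("top")
c=np.hstack([cv2.resize(s["frame"][200:280,190:270],None,fx=4.9,fy=4.9,interpolation=2),cv2.resize(t["frame"][160:240,110:190],None,fx=4.9,fy=4.9,interpolation=2)])
cv2.imwrite("pics/k2.png",c[:,:,::-1])
E
```

```text
(no output)
```

View pics/k2.png

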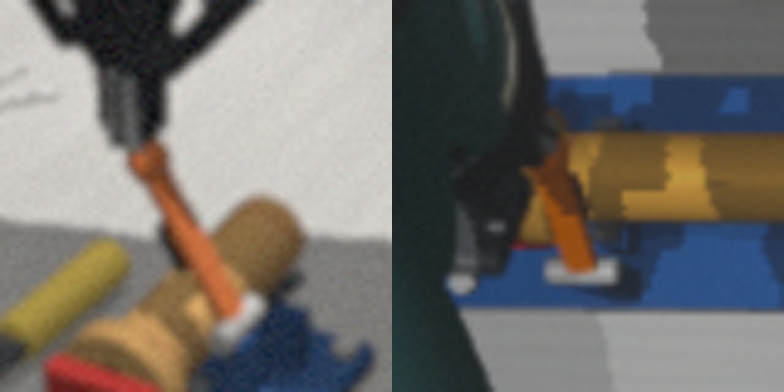

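The shut tips (130,140 in the left crop) now sit on top of the ball (148,160), with the arm leaning over the sleeve. I'll shift over it and press down along the arc.

```bash
python3 -m creep '[[0,[0,0,0.012],[0,0,0]],[0,[0.01,0,0],[0,0,0]],[0,[0.01,0,0],[0,0,0]],[0,[0,0,-0.006],[0,0,0]],[0,[0.002,0,-0.006],[0,0,0]]]'; python3 -m creep '[[0,[0.002,0,-0.005],[0,0,0]],[0,[0.002,0,-0.005],[0,0,0]]]';python3 -m creep '[[0,[0.002,0,-0.005],[0,0,0]],[0,[0.002,0,-0.005],[0,0,0]],[0,[0.001,0,-0.005],[0,0,0]]]'; python3 -m creep '[[0,[0.001,0,-0.005],[0,0,0]],[0,[0.001,0,-0.004],[0,0,0]],[0,[0.001,0,-0.003],[0,0,0]]]'
```

```text
time_s: 21.17
position: [0.6038, 0.2825, 0.1828]
eef_rot: [0.707, 0.707, 0.002, -0.002]
contact_force: [-1.8, -1.0, -0.9]
grip_width: 0.0001
gripper_force: 0.0
time_s: 21.33
position: [0.6073, 0.2825, 0.1729]
eef_rot: [0.707, 0.707, 0.001, -0.002]
contact_force: [-0.8, 0.4, -0.1]
grip_width: -0.0003
gripper_force: 0.0
time_s: 21.58
position: [0.6128, 0.2827, 0.1586]
eef_rot: [0.707, 0.707, 0.002, -0.002]
contact_force: [0.6, -0.7, -0.7]
grip_width: -0.0001
gripper_force: 0.0
time_s: 21.83
position: [0.6156, 0.2826, 0.1466]
eef_rot: [0.707, 0.707, 0.002, -0.002]
contact_force: [-0.1, -0.6, -0.2]
grip_width: 0.0004
gripper_force: 0.0
```

```bash
python3 - <<'E'
from h import *
s=eyes.get_image("side");t=eyes.get_image("top")
x=[pinpoint(p,"keeper_ball") for p in(s,t)]; print([len(i) for i in x], tri(s,x[0][0]["centre"],t,x[1][0]["centre"]) if all(x) else '')
if x[0]: o,d=ray(s,x[0][0]["centre"]); print(o+d*(.282-o[1])/d[1])
c=np.hstack([cv2.resize(s["frame"][200:280,190:270],None,fx=4.9,fy=4.9,interpolation=2),cv2.resize(t["frame"][160:240,110:190],None,fx=4.9,fy=4.9,interpolation=2)])
cv2.imwrite("pics/k3.png",c[:,:,::-1])
E
```

```text
[1, 2] (array([0.57032735, 0.28769552, 0.17436447]), np.float64(0.01567129119975503))
[0.58334827 0.282      0.16898178]
```

View pics/k3.png

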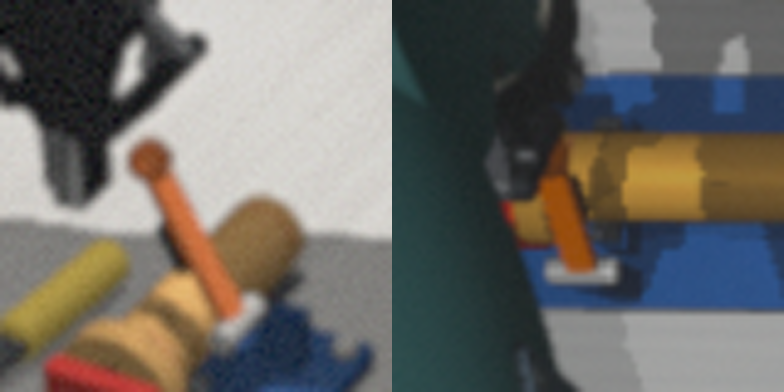

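Picture k3 shows the keeper still at about 0.95 rad, ball at (148,158): the tips (75,205) slipped past it. I'll check the real tip height, then come back from above.

```bash
python3 - <<'E'
from h import *
s=eyes.get_image("side")
for uv in((190+75/4.9,200+205/4.9),(190+148/4.9,200+158/4.9)):
    o,d=ray(s,uv)
    for y in(.282,.29): print(y,o+d*(y-o[1])/d[1])
print(robot.get_state()["position"])
d=s["depth"][235:242,204:208]; print(d)
m=np.zeros((420,560),bool);m[236:241,203:208]=1;print(cloud(s,m).mean(0))
m=np.zeros((420,560),bool);m[230:235,218:223]=1;print(cloud(s,m).mean(0))
E
```

```text
0.282 [0.61708451 0.282      0.13725121]
0.29 [0.6112971  0.29       0.14372256]
0.282 [0.57741202 0.282      0.17391259]
0.29 [0.5720849  0.29       0.17995858]
[0.61573323 0.28269056 0.14741535]
[[0.98065346 0.97971547 0.98255944 0.98252136]
 [0.9814466  0.9801732  0.9823866  0.98311603]
 [0.9835739  0.98072356 0.         0.9828348 ]
 [0.9846129  0.98260844 0.98509824 0.98755485]
 [0.9872354  0.98670393 0.         0.9889823 ]
 [0.98637956 0.9872464  0.9869953  0.99377006]
 [0.9915398  0.9870744  0.98931557 0.99138737]]
[0.61056857 0.29156819 0.15464864]
[0.57484034 0.28658717 0.1778378 ]
```

```bash
python3 -m creep '[[0,[0.006,0,0.02],[0,0,0]],[0,[0,0,0.04],[0,0,0]],[0,[0,0,0.04],[0,0,0]],[0,[-0.04,0,0],[0,0,0]],[0,[-0.04,0,0],[0,0,0]],[0,[-0.004,0,-0.02],[0,0,0]],[0,[0,0,-0.03],[0,0,0]],[0,[0,0,-0.024],[0,0,0]],[0,[0,0,0],[0,0,0]]]'; python3 -m creep '[[0,[0.006,0,0],[0,0,0]],[0,[0.006,0,0],[0,0,0]],[0,[0.006,0,0],[0,0,0]]]'; python3 -m creep '[[0,[0.006,0,0],[0,0,0]],[0,[0.006,0,-0.002],[0,0,0]],[0,[0.006,0,-0.003],[0,0,0]]]'
cat > b.py <<'E'
from h import *
s=eyes.get_image("side");t=eyes.get_image("top")
x=[pinpoint(p,"keeper_ball") for p in(s,t)]; print([len(i) for i in x], tri(s,x[0][0]["centre"],t,x[1][0]["centre"]) if all(x) else '')
if x[0]:
    o,d=ray(s,x[0][0]["centre"])
    for y in(.280,.284): print(o+d*(y-o[1])/d[1])
E
python3 b.py
```

```text
time_s: 22.83
position: [0.5357, 0.2821, 0.1697]
eef_rot: [0.707, 0.707, -0.0, -0.003]
contact_force: [0.2, -0.5, -0.9]
grip_width: -0.0001
gripper_force: 0.0
time_s: 23.08
position: [0.5573, 0.2829, 0.1749]
eef_rot: [0.707, 0.707, 0.003, -0.001]
contact_force: [-0.7, -0.2, 0.2]
grip_width: 0.0001
gripper_force: 0.0
time_s: 23.33
position: [0.5748, 0.2827, 0.1686]
eef_rot: [0.707, 0.707, 0.002, -0.002]
contact_force: [-0.6, 0.8, 0.1]
grip_width: -0.0004
gripper_force: 0.3
[0, 1]
```

```bash
cat > b.py <<'E'
from h import *
for n in("side","top"):
    p=eyes.get_image(n); h=cv2.cvtColor(p["frame"],cv2.COLOR_RGB2HSV)
    m=(h[...,0]>4)&(h[...,0]<14)&(h[...,1]>170)
    c=cloud(p,m); k=(abs(c[:,1]-.281)<.014)&(c[:,2]>.085)&(c[:,0]>.52)&(c[:,0]<.65); c=c[k]
    if len(c)<8: print(n,len(c)); continue
    a=np.arctan2(c[:,2]-.1,c[:,0]-.5375); r=np.hypot(c[:,2]-.1,c[:,0]-.5375); q=(r>.03)&(r<.1)
    print(n,q.sum(),"angle",np.percentile(a[q],[10,50,90]).round(2),"rmax",r.max().round(3))
x=pinpoint(p,"keeper_ball"); print(x[0]["centre"] if x else None, robot.get_state()["position"])
E
python3 b.py
```

```text
side 50 angle [0.85 0.91 0.98] rmax 0.089
top 42 angle [0.89 0.96 1.01] rmax 0.088
[137.1, 184.7] [0.57342865 0.28265669 0.1682575 ]
```

```bash
python3 -m creep '[[0,[0.006,0,-0.005],[0,0,0]],[0,[0.006,0,-0.006],[0,0,0]],[0,[0.006,0,-0.007],[0,0,0]],[0,[0,0,0],[0,0,0]]]'; python3 b.py
```

```text
time_s: 24.02
position: [0.5923, 0.2823, 0.1481]
eef_rot: [0.707, 0.707, 0.001, -0.002]
contact_force: [0.1, 0.7, -0.2]
grip_width: 0.0001
gripper_force: 0.0
side 49 angle [0.52 0.6  0.68] rmax 0.087
top 60 angle [0.56 0.62 0.68] rmax 0.087
[141.2, 174.8] [0.59161887 0.28256044 0.14982365]
```

```bash
python3 -m creep '[[0,[0.003,0,-0.006],[0,0,0]],[0,[0.002,0,-0.006],[0,0,0]],[0,[0.002,0,-0.006],[0,0,0]],[0,[0,0,0],[0,0,0]]]'; python3 b.py
```

```text
time_s: 24.5
position: [0.5984, 0.2824, 0.1305]
eef_rot: [0.707, 0.707, 0.001, -0.002]
contact_force: [1.0, -0.6, 0.2]
grip_width: 0.0002
gripper_force: 0.0
side 40 angle [0.31 0.38 0.46] rmax 0.086
top 48 angle [0.33 0.39 0.44] rmax 0.055
[145.1, 176.3] [0.59859151 0.28260999 0.13206893]
```

```bash
python3 -m creep '[[0,[0.003,0,-0.005],[0,0,0]],[0,[0.002,0,-0.005],[0,0,0]],[0,[0.002,0,-0.003],[0,0,0]],[0,[0,0,0],[0,0,0]]]'; python3 b.py;  python3 -m creep '[[0,[0,0,-0.003],[0,0,0]],[0,[0,0,0],[0,0,0]]]'; python3 -m creep '[[0,[0,0,-0.002],[0,0,0]],[0,[0,0,0],[0,0,0]]]';python3 b.py
```

```text
time_s: 24.98
position: [0.6054, 0.2825, 0.118]
eef_rot: [0.707, 0.707, 0.001, -0.002]
contact_force: [-0.5, 0.6, -0.5]
grip_width: -0.0
gripper_force: 0.2
side 40 angle [0.12 0.2  0.27] rmax 0.086
top 49 angle [0.15 0.2  0.27] rmax 0.057
[145.1, 174.5] [0.60576068 0.28257615 0.11915732]
time_s: 25.3
position: [0.6057, 0.2826, 0.1159]
eef_rot: [0.707, 0.707, 0.002, -0.002]
contact_force: [0.8, 0.3, -0.2]
grip_width: -0.0005
gripper_force: 0.0
time_s: 25.47
position: [0.6056, 0.2826, 0.1139]
eef_rot: [0.707, 0.707, 0.002, -0.002]
contact_force: [-0.6, 0.3, -0.4]
grip_width: 0.0003
gripper_force: 0.0
side 36 angle [0.05 0.15 0.19] rmax 0.082
top 46 angle [0.09 0.14 0.2 ] rmax 0.08
[140.4, 197.1] [0.60568512 0.28260792 0.11416682]
```

```bash
for i in 1; do python3 -m creep '[[0,[0,0,-0.002],[0,0,0]],[0,[0,0,0],[0,0,0]]]'; python3 -m creep '[[0,[0,0,-0.0015],[0,0,0]],[0,[0,0,0],[0,0,0]]]'; python3 -m creep '[[0,[0,0,-0.001],[0,0,0]],[0,[0,0,0],[0,0,0]]]'; done;python3 b.py
```

```text
time_s: 25.78
position: [0.6056, 0.2826, 0.1119]
eef_rot: [0.707, 0.707, 0.002, -0.002]
contact_force: [-1.0, -0.4, 0.3]
grip_width: 0.0003
gripper_force: 0.0
time_s: 25.95
position: [0.6056, 0.2826, 0.1104]
eef_rot: [0.707, 0.707, 0.002, -0.002]
contact_force: [0.5, 0.4, 0.6]
grip_width: -0.0
gripper_force: 0.0
time_s: 26.12
position: [0.6056, 0.2826, 0.1095]
eef_rot: [0.707, 0.707, 0.002, -0.002]
contact_force: [-0.4, -0.1, 0.8]
grip_width: -0.0001
gripper_force: 0.0
side 32 angle [0.   0.08 0.16] rmax 0.085
top 49 angle [0.01 0.08 0.15] rmax 0.056
[149.6, 174.7] [0.60566501 0.28266379 0.1096667 ]
```

```bash
for i in 1; do python3 -m creep '[[0,[0,0,-0.001],[0,0,0]],[0,[0,0,0],[0,0,0]]]'; python3 -m creep '[[0,[0,0,-0.001],[0,0,0]],[0,[0,0,0],[0,0,0]]]'; done
```

```text
time_s: 26.43
position: [0.6056, 0.2826, 0.1085]
eef_rot: [0.707, 0.707, 0.002, -0.002]
contact_force: [0.4, -0.6, 1.3]
grip_width: 0.0005
gripper_force: 0.0
time_s: 26.6
position: [0.6057, 0.2826, 0.1077]
eef_rot: [0.707, 0.707, 0.002, -0.002]
contact_force: [0.9, 0.3, 0.8]
grip_width: 0.0002
gripper_force: 0.5
```

```bash
python3 -m creep '[[0,[0,0,-0.001],[0,0,0]],[0,[0,0,0],[0,0,0]]]'; python3 -m creep '[[0,[0,0,-0.001],[0,0,0]],[0,[0,0,0],[0,0,0]]]'; python3 -m creep '[[0,[0,0,-0.0007],[0,0,0]],[0,[0,0,0],[0,0,0]]]'; python3 b.py
```

```text
time_s: 26.77
position: [0.6058, 0.2827, 0.1073]
eef_rot: [0.707, 0.707, 0.002, -0.002]
contact_force: [-2.3, -0.5, 7.1]
grip_width: -0.0003
gripper_force: 4.0
time_s: 26.93
position: [0.6059, 0.2827, 0.107]
eef_rot: [0.707, 0.707, 0.003, -0.001]
contact_force: [-4.3, -0.3, 15.5]
grip_width: 0.0
gripper_force: 7.7
time_s: 27.1
position: [0.6059, 0.2827, 0.1068]
eef_rot: [0.707, 0.707, 0.003, -0.001]
contact_force: [-6.6, -3.2, 21.3]
grip_width: -0.0002
gripper_force: 10.4
side 32 angle [0.   0.06 0.13] rmax 0.086
top 50 angle [-0.    0.04  0.12] rmax 0.08
None [0.60588737 0.28273266 0.10681876]
```

The arm met firm resistance, so the pad is on the sleeve. I'll retreat straight up and away, then check.

```bash
python3 -m creep '[[0,[0,0,0.003],[0,0,0]],[0,[0,0,0.01],[0,0,0]],[0,[0,0,0.035],[0,0,0]],[0,[0,0,0.04],[0,0,0]],[0,[0,0,0.04],[0,0,0]],[0,[-0.02,-0.036,0.01],[0,0,0]],[0,[-0.02,-0.036,0],[0,0,0]],[0,[-0.02,-0.036,0],[0,0,0]],[0,[-0.02,-0.036,0],[0,0,0]],[0,[-0.02,-0.036,0],[0,0,0]],[0,[-0.02,-0.036,0],[0,0,0]],[0,[0,-0.03,0],[0,0,0]]]'; python3 b.py; python3 - <<'E'
from h import *
np.set_printoptions(precision=4,suppress=True)
s=eyes.get_image("side");t=eyes.get_image("top")
for n in"sleeve stop_face keeper_ball file casing discs oil".split():
    x=[pinpoint(p,n) for p in(s,t)]; print(n,[i[0]["centre"] if i else None for i in x], tri(s,x[0][0]["centre"],t,x[1][0]["centre"])[0] if all(x) else '')
c=np.hstack([cv2.resize(s["frame"][190:330,170:310],None,fx=2.8,fy=2.8,interpolation=2),cv2.resize(t["frame"][130:270,100:240],None,fx=2.8,fy=2.8,interpolation=2)])
cv2.imwrite("pics/f.png",c[:,:,::-1])
E
```

```text
time_s: 28.25
position: [0.4827, 0.0358, 0.2438]
eef_rot: [0.707, 0.707, 0.002, -0.002]
contact_force: [2.3, -0.3, 0.2]
grip_width: -0.0001
gripper_force: 0.0
side 42 angle [-0.05  0.03  0.09] rmax 0.085
top 22 angle [0.04 0.07 0.08] rmax 0.088
[149.7, 174.0] [0.48586157 0.03568054 0.24349581]
sleeve [[216.4, 279.5], [136.2, 194.3]] [0.577  0.3128 0.0715]
stop_face [[210.8, 279.3], [136.3, 196.3]] [0.5799 0.3162 0.0714]
keeper_ball [[205.7, 258.6], [147.0, 173.1]] [0.621  0.2857 0.0948]
file [[189.3, 277.6], [169.9, 155.0]] [ 0.6843  0.2601 -0.0006]
casing [[303.2, 229.9], [322.3, 223.2]] [ 0.5376 -0.0974 -0.0165]
discs [[292.2, 193.3], [400.8, 170.9]] [ 0.6613 -0.2808 -0.0104]
oil [[349.6, 213.6], [378.7, 264.7]] [ 0.4431 -0.228  -0.0011]
```

View pics/f.png

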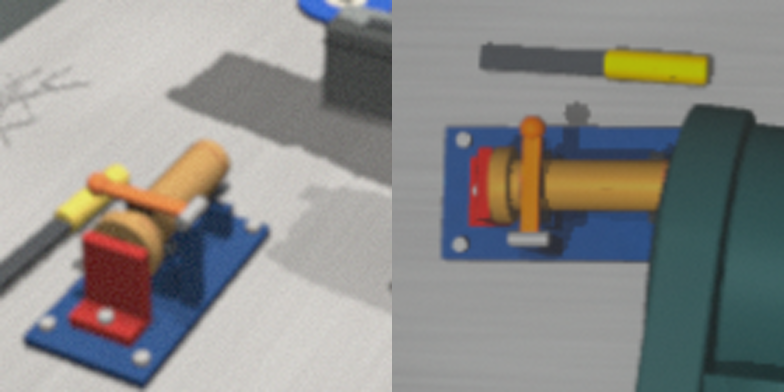

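The final picture shows the keeper level across the shaft, ball at (532,127) in the right crop. The flange is against the red stop at (490,185), the file is where it was, and the arm is clear.

```bash
python3 -c "from cell import robot; print(robot.job_done())"
```

```text
the job is handed in; nothing more can be done
None
```

The sleeve lies in the V-cradle with its flange against the red stop and the keeper swung down onto it. The bystanders show no visible movement. I handed the job in at about 28 s, after one slip on the keeper ball: the fingertips rode over it and the wrist force briefly reached about 50 N.

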